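# Lay the power module down and dock it

### The arm

A 6-joint arm with a two-finger parallel gripper is mounted at the origin on a cart in front of the work surface, level with it; the furniture and walls round the work are solid. World frame = base frame: x ahead of the robot, y to its left, z up, the work surface at z = 0. Lengths are in m, angles in rad, forces in N, time in s.
With the tool pointing down it reaches from about 0.35 to 0.775 m from the base axis. Payload 5.5 kg.
Tool frame: the origin (TCP) lies at the very end of the fingers, on their centre line; the grasp point (between the pads) lies 19 mm behind it; z points along the fingers, y is the line along which they close (so a half turn about z gives the same grasp; the last joint's range is limited). The gripper opens to 85 mm and grips with 20 to 120 N. Pads are 22 mm wide; open, the fingers measure 114 mm over their backs; the gripper's body (76 mm by 85 mm) begins 54 mm behind the grasp point. The pads swing forward as they close: fully open they stand 13 mm farther back than shut.
Start: joints at [-1.408, 0.313, 0.046, 1.304, 0, 1.431], TCP at [0.171, -0.549, 0.199] pointing down, gripper open.
Joint ranges: [-2.76, 2.76], [-0.86, 1.69], [-1.03, 1.26], [-2.2, 2.34], [-1.47, 1.5], [-3.14, 3.14]. Speed limits (rad/s): [2.57, 2.57, 3.14, 3.14, 3.14, 3.14].

### API

Orientations are given as a unit quaternion [w, x, y, z].
In Python, from workcell import env, viewer, nets gives the robot as it stands. The module is installed in compiled form; this text tells all that it offers.
- The arm moves only by the shell command python3 -m creep [OPENING] [FORCE], which reads ROWS from standard input. ROWS is a JSON object with one list for each field, all of the same length, 1 to 8, a row being the entries at one place: sx, sy, sz (the shift in shares of 0.5 m (1.0 is 0.5 m)), drx, dry, drz (a rotation vector in parts of the range, where 1.0 means pi/2 rad); each row is the pose to reach, as a shift and turn from the pose commanded when the command began, along the tool's axes at that moment; what a row does not reach only later rows make up. A row lasts 1/8 s, in which the tool goes at most 0.0625 m and 0.188 rad, less where a joint would pass 70% of its speed; a pose out of reach is approached as far as the arm can. OPENING is the finger opening in m, set as the command begins (- or left out keeps the last). The fingers move at their own pace and stop on an object; FORCE is the grip in N (left out, the last holds). Time passes only in rows, so rows that do not move let the fingers close. It prints the time, the measured TCP pose, the force, the opening and the grip force at its end. No shift or turn number may pass 1 either way. Input that does not fit is refused with a message, and nothing moves.
- env.get_state(): the state, without advancing time (a new reading comes with each control period).
- viewer.read_camera(name): name is "scene" or "top" or "wrist"; returns a dict with "image" (480x640x3 uint8, red, green, blue), "K" (3x3 intrinsics, pixels), "R" (3x3) and "t" (3): a world point X has camera coordinates R X + t. Camera axes: x right, y down, z forward; pixel columns grow to the right and rows downward; lengths in m; the calibration is good to about 2 mm. A picture is of the moment at which its call begins. There is no depth.
- env.hand_in(): hands the job in; it is judged then, once.
Trained networks look in a picture, given as the dict that the camera call returned (one of the last four; its "shot" number tells which), for a name from the list of things; names that differ only in an ending like _2 or _b are one class to them, and where a whole thing is asked for, a point or a joint stands for the part that bears it (a point fixed in the world has none). Each returns a list of dicts, best first, with "confidence" (0 to 1); they miss things now and then, are a little off and sometimes report something else, mostly with a low value. They report only what shows in the picture. A call takes as long as a camera call.
- nets.outline_of(label, picture): "region" (480x640 bool, what is visible of it) and "box" ([left, top, right, bottom] in pixels, round what is visible of it).
The state is a dict: "clock": time; "joint_pos": joint angles; "qvel": joint speeds; "tau": joint torques, N m; "tcp_pos": TCP position; "orientation": TCP orientation; "wrist_force": force on the tool from outside, world axes, zero at the start; "ft_torque": the same for the moment, N m; "finger_gap": finger opening in m; "grip_force": force on a finger pad.
Only numpy, scipy, OpenCV 4.12 (cv2) and the standard library are available. Lean on these libraries where they do the work, as an engineer would, in place of code of your own. Each camera call takes 0.05 s, during which the arm holds its last target. There are 200 camera calls.

### The job

The plug-in power module stands on its front panel on the rubber mat in front of its docking bay. Without lifting it off the mat, line it up and tip it over by pushing high on its vented cover, so that it comes down on its plain flat base, and on no other face, with its contact end towards the bay. Then slide it into the bay by feel until the side latch snaps into its notch and holds it, without ramming it against the end plate, and leave the other things on the bench where they are.

Things in the scene. Friction and masses are not known exactly. Their poses are not given: they have to be found in the camera images.
- module: loose power module, 0.4 to 0.65 kg: aluminium box 150 x 84 x 50 mm, starts standing on its black front panel, brass contacts on top. Origin: centre of the front panel's outer face. z runs from there to the contact end (150 mm); x points out of the plain flat base (25 mm to each face), away from the cover with vent slots; y across the width (42 mm to each side). Base faces the bay within 0.35 rad
- module_top (a point): centre of the module's contact end, 150 mm from its origin along its z; axes as the module's. Its two side corners are bevelled 8 x 4 mm. Standing, the module can be gripped here across its 50 mm thickness and dragged or turned on the mat. It starts up to 25 mm off the bay's centre line: line it up before tipping or it strikes the lead-ins. Pushed near here on the cover it tips (1 to 2 N)
- module_notch (a point): point on the module's z axis 96 mm from its origin, midway along the two latch notches: one window in each narrow side (y = +-42 mm), 8 mm deep, from 85 to 107 mm along z and from 13 mm towards the cover to 19 mm towards the base; axes as the module's
- bay: docking bay. Origin: middle of the mouth at worktop height; x is the way the module goes in, y to the side with the latch, z up. Smooth plastic-lined cheeks 41 mm high, 88 mm apart inside, run from x = 0 to 112 mm; flared lead-ins open to 106 mm at x = -35 mm. Open above; the module slides on the mat. The bay's frame sits on soft rubber mounts and gives way up to 10 mm along x under a push
- mat_edge (a point): middle of the front edge of the black rubber mat, on its top (3 mm above the worktop), 270 mm before the bay's mouth; axes as the bay's. The mat is fixed, 190 mm wide, and runs under the bay; tip the module onto it
- bay_home (a point): where the module's origin (front panel centre) is when it lies docked and the frame is not pushed: 40.2 mm before the mouth, on the centre line, 28 mm up; axes as the bay's. This point does not move when the frame gives way, so the module has to be pushed several mm past it before the latch snaps (how far must be felt), and may stay some mm past it afterwards
- bay_end: black end plate of the bay's frame, 96 mm wide, 46 mm high, a grey housing 63 mm high behind it; moves with the frame. Origin: bottom middle of its inner face, 112.2 mm inside the mouth; axes as the bay's. Docked, the module's origin is 152.4 mm before it (150 when touching). The latch snaps just before it is touched or as it is touched lightly; ramming it (over 15 N on it) is a fault
- bay_contacts (a joint): travel (m) of the sprung contact block that stands 9 mm proud of the end plate: 0 free, about 0.007 with the module home. It pushes the module back with 2 to 5 N, so a module that has not latched is not held
- bay_latch (a joint): travel (m) of the sprung latch in the +y cheek, 65 mm inside the mouth, black tab on top: 0 = out, nose 7.5 mm into the bay; 0.0035 to 0.0075 while the module's side holds it back; snaps to 0 in the notch at home. Pushing the module takes 2 to 5 N on the mat and 5 to 14 N past latch and contacts, and rises steeply when the end plate is met
- beaker_250: clear glass beaker, 72 mm wide, 97 mm high, standing clear of the work; leave alone
- weight_500: steel calibration weight, 38 mm wide, 66 mm high; leave alone
- weight_200: steel calibration weight, 29 mm wide, 52 mm high; leave alone
- timer: white digital timer lying flat, 66 x 66 x 19 mm; leave alone
- tape_roll_amber: amber tape roll lying flat, 96 mm wide, 19 mm high; leave alone
- label_cassette: label tape cassette lying flat, 56 x 72 x 14 mm; leave alone

How it is judged:
On the way, in this order (a step that is already met when the one before it is completed fails the run):
1. the module has been tipped over and lies on its flat base on the mat, not yet docked (angle between module's own x axis and vertical above 3.04 rad and height (world z) of module below 0.034 m and angular speed of module below 0.3 rad/s), for 0.2 s.
2. the module is home in the bay and the latch has snapped into its notch (x of module in the frame of bay_end above -0.156 m and value of joint bay_latch below 0.002 m and angle between the z axis of module and the x axis of bay, either way round below 0.06 rad), for 0.2 s.
At the end, for the whole second after the job is handed in: The module lies at rest on its flat base in the bay, contact end inwards and within 6 mm of the end plate, within 4 mm of the centre line and 0.05 rad of straight, with the latch sprung into its notch (latch travel under 2 mm), and the robot has let go (angle between module's own x axis and vertical above 3.06 rad and x of module in the frame of bay_end between -0.156 and -0.148 m and y of module in the frame of bay_end between -0.004 and 0.004 m and angle between the z axis of module and the x axis of bay, either way round below 0.05 rad and value of joint bay_latch below 0.002 m and linear speed of module below 0.01 m/s); the robot touches nothing.
It fails at once if the module is rammed against the end of the bay (more than 15 N on the end plate) (contact force between bay_end and module above 15 N).
It fails at once if the module comes down on a face other than its flat base (angle between module's own z axis and vertical above 1.1 rad and angle between module's own x axis and vertical below 2.3 rad).
It fails at once if the module is lifted off the mat (height (world z) of module above 0.055 m).
It fails at once if another thing on the bench is moved more than 2 cm (distance of any of beaker_250, weight_500, weight_200, timer, tape_roll_amber, label_cassette from where it was at the start of the episode above 0.02 m).
It also fails if it takes over 72 s, if anything falls off the work surface, if the arm or the gripper's body presses on something with over 40 N, if the wrist force passes 120 N, or if a joint passes its speed limit or range.

## Working session

There is one attempt and no reset: what is moved stays moved. The work goes in short steps, Python scripts to look and compute and a shell command to move; the robot and the scene stay as the last step left them, time stands still between calls to the robot, and variables do not carry over. Pictures are saved under pics/ and viewed, at most 10 in all, crops included, and the job is handed in when it is done.

```bash
mkdir -p pics; cat > h.py <<'E'
import numpy as np, cv2
from workcell import env, viewer, nets
def ray(p,u,v):
    d=p["R"].T@np.linalg.inv(p["K"])@np.array([u,v,1.]); c=-p["R"].T@p["t"]; return c,d
def atz(p,u,v,z):
    c,d=ray(p,u,v); return c+d*(z-c[2])/d[2]
def tri(l):
    A=np.zeros((3,3));b=np.zeros(3)
    for p,u,v in l:
        c,d=ray(p,u,v); d=d/np.linalg.norm(d); M=np.eye(3)-np.outer(d,d); A+=M;b+=M@c
    return np.linalg.solve(A,b)
def proj(p,X):
    q=p["K"]@(p["R"]@np.asarray(X,float)+p["t"]); return q[:2]/q[2]
def save(p,n): cv2.imwrite("pics/"+n,p["image"][:,:,::-1])
E
python3 - <<'E'
from h import *
for n in ["scene","top"]:
    p=viewer.read_camera(n); save(p,n+"0.png"); print(n,(-p["R"].T@p["t"]).round(3),p["K"][0,0], p["R"].round(2).tolist())
    for l in ["module","bay","bay_end","bay_latch","weight_500"]:
        for r in nets.outline_of(l,p)[:2]: print(l,round(r["confidence"],2),r["box"])
s=env.get_state();print(s)
E
```

```text
scene [-0.043  0.051  0.704] 543.9352857211256 [[0.48, -0.88, 0.0], [-0.57, -0.31, -0.76], [0.67, 0.36, -0.65]]
module 0.64 [345.9, 262.6, 411.7, 373.6]
module 0.59 [356.5, 218.8, 380.4, 255.8]
bay 0.81 [186.8, 198.7, 429.1, 389.5]
bay_end 0.63 [220.1, 219.9, 255.4, 245.3]
bay_end 0.53 [431.5, 231.9, 457.9, 258.0]
bay_latch 0.54 [230.5, 251.0, 236.8, 260.2]
bay_latch 0.24 [230.9, 226.9, 253.0, 247.2]
weight_500 0.56 [354.7, 216.5, 378.8, 257.3]
weight_500 0.51 [375.2, 216.7, 390.3, 247.0]
top [0.429 0.389 0.939] 445.9987484641875 [[-0.0, -1.0, 0.04], [-0.99, -0.0, -0.15], [0.15, -0.04, -0.99]]
module 0.63 [357.3, 242.3, 415.4, 291.6]
bay 0.95 [181.4, 171.1, 405.3, 309.4]
bay_end 0.75 [208.6, 195.2, 224.8, 239.9]
bay_latch 0.51 [231.4, 245.4, 241.4, 250.5]
weight_500 0.76 [329.9, 137.1, 342.1, 158.4]
weight_500 0.74 [218.3, 201.8, 228.7, 226.9]
{'clock': 0.6, 'joint_pos': array([-1.40761496e+00,  3.13155544e-01,  4.60944100e-02,  1.30358858e+00,
        3.70163915e-05,  1.43120643e+00]), 'qvel': array([-0.00245369, -0.00119026,  0.00016762,  0.00133275, -0.00014115,
       -0.00076899]), 'tau': array([ 3.36792823e-05, -4.80149746e+01,  2.98664796e+01,  2.62790918e-04,
       -1.39311528e-04,  7.25429487e-06]), 'tcp_pos': array([ 0.17146213, -0.54889226,  0.19854621]), 'orientation': array([7.30831044e-05, 9.88563059e-01, 1.50808064e-01, 1.93715921e-05]), 'wrist_force': array([ 0.01792975,  1.62128072, -0.2096435 ]), 'ft_torque': array([-0.00605916, -0.03134313,  0.03936615]), 'grip_force': 0.0, 'finger_gap': 0.08535996715632645}
```

```bash
python3 - <<'E'
import cv2
a=cv2.imread("pics/top0.png")[150:330,160:440]; cv2.imwrite("pics/top0c.png",cv2.resize(a,None,fx=2.85,fy=2.85,interpolation=2))
E
```

```text
(no output)
```

View pics/scene0.png

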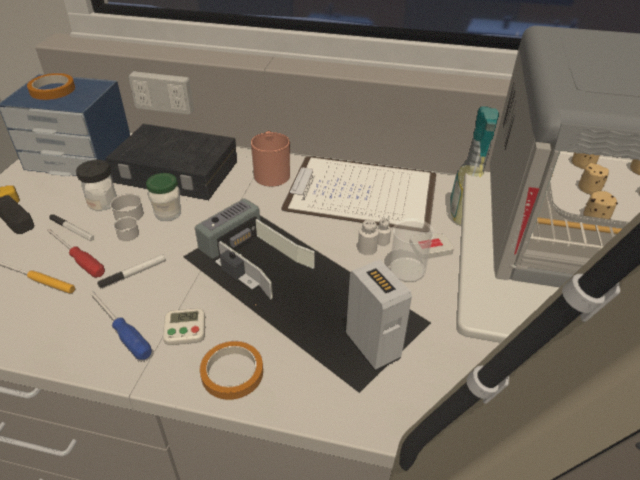

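View pics/top0c.png

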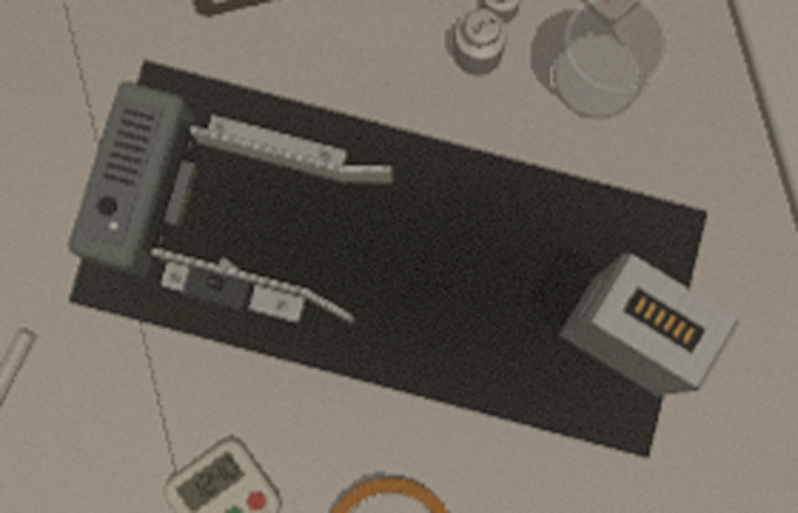

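The scene picture shows the module at about (378,315), its light vented cover (with latch windows) facing the robot's right, and the bay at (235,240). In the top crop the mat corners are at (145,62), (706,212), (648,456) and (70,298), and the module's contacts are at (665,318). The timer and tape lie near the robot-left mat edge, and the beaker and weights on the other side.

```bash
cat >> h.py <<'E'
from scipy.optimize import minimize
def frame(o,yaw):
    return np.array([[np.cos(yaw),-np.sin(yaw),0],[np.sin(yaw),np.cos(yaw),0],[0,0,1]]),np.array(o,float)
def hullmask(p,P):
    q=np.array([proj(p,X) for X in P]); m=np.zeros((480,640),np.uint8)
    cv2.fillConvexPoly(m,cv2.convexHull((q*16).round().astype(np.int32)),1,shift=4); return m>0
def standing(x,y,yaw,z=0.003):  # yaw = heading of module base normal
    c,s=np.cos(yaw),np.sin(yaw); P=[]
    for a,b,h in [(i*.025,j*.042,0) for i in(1,-1) for j in(1,-1)]+[(i*.025,j*.042,.142) for i in(1,-1) for j in(1,-1)]+[(i*.025,j*.038,.15) for i in(1,-1) for j in(1,-1)]:
        P.append([x+c*a-s*b,y+s*a+c*b,z+h])
    return P
def fit(views,x0):
    def cost(v):
        t=0
        for p,m in views:
            h=hullmask(p,standing(*v)); t+=1-(h&m).sum()/(h|m).sum()
        return t
    best=None
    for st in (.01,.004):
        S=np.vstack([x0]+[np.array(x0)+d for d in np.diag([st,st,st*10])])
        r=minimize(cost,x0,method="Nelder-Mead",options=dict(initial_simplex=S,maxiter=150)); x0=r.x
    return r.x,r.fun
E
cat > bay.py <<'E'
from h import *
p=viewer.read_camera("top")
# mat corners clicked, refined to subpixel
c=np.array([[145,62],[706,212],[648,456],[70,298]],float)/2.85+[160,150]
W=np.array([atz(p,u,v,.003) for u,v in c]); print(W.round(3))
# far-left, near(front) corners
print("sides",[np.linalg.norm(W[i]-W[(i+1)%4]).round(4) for i in range(4)])
print("yaw sides",[np.degrees(np.arctan2(*(b-a)[1::-1])).round(2) for a,b in ((W[1],W[0]),(W[2],W[3]))], "front",np.degrees(np.arctan2(*(W[2]-W[1])[1::-1])))
print("edge mid",((W[1]+W[2])/2).round(4))
# cheeks tops at z .041 : inner ends
for n,(u,v) in dict(mouthA=(345,178),leadA=(392,172),mouthB=(305,290),leadB=(352,320),cheekAend=(195,137),cheekBend=(155,252)).items(): print(n,atz(p,u/2.85+160,v/2.85+150,.041).round(4))
q=viewer.read_camera("scene")
V=[(k,nets.outline_of("module",k)[0]["region"]) for k in(p,q)]
m0=atz(p,665/2.85+160,318/2.85+150,.153); print(m0.round(4))
for vs in (V,V[:1],V[1:]): print(fit(vs,[m0[0],m0[1],1.3]))
E
python3 bay.py
```

```text
[[0.701 0.585 0.003]
 [0.588 0.162 0.003]
 [0.408 0.21  0.003]
 [0.523 0.633 0.003]]
sides [np.float64(0.4374), np.float64(0.1873), np.float64(0.4381), np.float64(0.1851)]
yaw sides [np.float64(75.06), np.float64(74.77)] front 165.0233153907305
edge mid [0.498  0.1862 0.003 ]
mouthA [0.6056 0.4315 0.041 ]
leadA [0.6102 0.3979 0.041 ]
mouthB [0.5248 0.4589 0.041 ]
leadB [0.5036 0.4256 0.041 ]
cheekAend [0.635  0.5392 0.041 ]
cheekBend [0.5516 0.5651 0.041 ]
[0.4958 0.2263 0.153 ]
(array([0.49581767, 0.22759824, 2.58827252]), np.float64(1.0279613624809354))
(array([0.49581767, 0.22759824, 2.58827252]), np.float64(0.027961362480935392))
(array([0.49576263, 0.22630212, 1.3       ]), np.float64(1.0))
```

```bash
python3 - <<'E'
import cv2,numpy as np
a=cv2.imread("pics/top0.png")[230:300,340:430]; b=cv2.imread("pics/scene0.png")[255:375,330:430]
a=cv2.resize(a,(540,420),interpolation=2);b=cv2.resize(b,(350,420),interpolation=2)
o=np.clip(np.hstack([a,b])*1.5,0,255).astype(np.uint8); cv2.imwrite("pics/z1.png",cv2.resize(o,(800,378)))
E
```

```text
(no output)
```

View pics/z1.png

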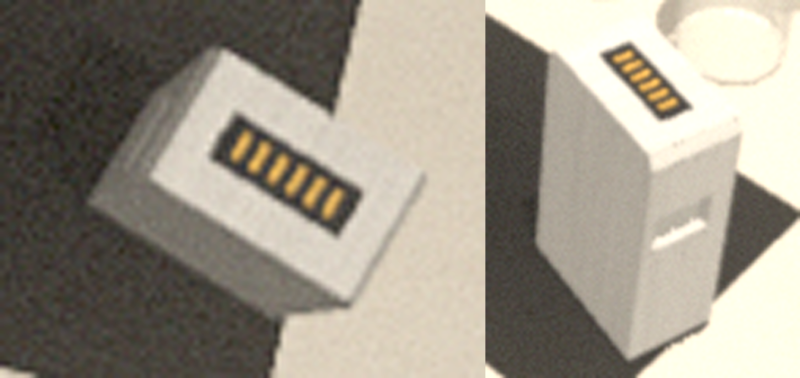

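The zoomed views show the module's contacts on top, a plain wide face turned towards the robot, and a narrow side with its notch nearest −y. The top-view corners are (220,48), (425,175), (350,305) and (150,180). The wide side therefore lies roughly along the bay axis, so the base is about 73° away from facing the bay, contrary to the text's 0.35 rad. I'll check this with the two-view fit.

```bash
cat >> h.py <<'E'
from scipy.spatial.transform import Rotation as Ro
def go(pos,yawx):
    "shift and turn in tool axes from the measured pose to tool-down pose with tool x at yawx (deg)"
    s=env.get_state(); w,x,y,z=s["orientation"]; R=Ro.from_quat([x,y,z,w])
    c,sn=np.cos(np.radians(yawx)),np.sin(np.radians(yawx))
    T=Ro.from_matrix(np.array([[c,sn,0],[sn,-c,0],[0,0,-1]]))
    print("clock",round(s["clock"],2),"tcp",s["tcp_pos"].round(4),"yawx",np.degrees(np.arctan2(*R.as_matrix()[1::-1,0])).round(1),"j1,j6",s["joint_pos"][[0,5]].round(2),"GO",R.inv().apply(np.array(pos)-s["tcp_pos"]).round(4),(R.inv()*T).as_rotvec().round(4))
E
python3 - <<'E'
from h import *
V=[]
for n,b in (("top",(386,267)),("scene",(378,318))):
    p=viewer.read_camera(n)
    for r in nets.outline_of("module",p):
        x=r["box"]
        if abs((x[0]+x[2])/2-b[0])<8 and abs((x[1]+x[3])/2-b[1])<8: V.append((p,r["region"])); break
print(len(V))
for vs in (V[:1],V[1:],V): print(fit(vs,[.4958,.2276,2.588]))
def cost(v): return sum(1-(h&m).sum()/(h|m).sum() for p,m in V for h in [hullmask(p,standing(*v))])
print("z",[(z,round(cost(list(fit(V,[.4958,.2276,2.588])[0])+[z]),4)) for z in(-.01,-.003,.003,.01,.017)])
for c in((500,275),(460,330)): print(atz(V[1][0],*c,0).round(3))
go([.45,-.15,.26],130)
E
```

```text
2
(array([0.49583301, 0.22763355, 2.58685326]), np.float64(0.043345232024477265))
(array([0.49409259, 0.22942218, 2.53071614]), np.float64(0.027227264308205212))
(array([0.49584321, 0.22900434, 2.57164047]), np.float64(0.08657573095048876))
z [(-0.01, np.float64(0.2276)), (-0.003, np.float64(0.1478)), (0.003, np.float64(0.0866)), (0.01, np.float64(0.1643)), (0.017, np.float64(0.2387))]
[0.761 0.088 0.   ]
[ 0.597  0.115 -0.   ]
clock 1.0 tcp [ 0.1715 -0.5489  0.1985] yawx 17.3 j1,j6 [-1.41  1.43] GO [ 0.3848 -0.2977 -0.0615] [ 1.0000e-04  1.0000e-04 -1.9661e+00]
```

Careful with the scale: shifts go in shares of 0.5 m and turns go in shares of pi/2 rad. That gives: 0.38 m / 0.5 = 0.76, 0.15 m / 0.5 = 0.3, -1.48 rad / 1.5708 = -0.9422.

```bash
echo '{"sx": [0.1, 0.2, 0.3, 0.4, 0.5, 0.6, 0.68, 0.76], "sy": [-0.08, -0.16, -0.24, -0.32, -0.4, -0.48, -0.54, -0.6], "sz": [-0.1, -0.12, -0.12, -0.12, -0.12, -0.12, -0.12, -0.12], "drx": [0, 0, 0, 0, 0, 0, 0, 0], "dry": [0, 0, 0, 0, 0, 0, 0, 0], "drz": [-0.1146, -0.2355, -0.3565, -0.4775, -0.5921, -0.713, -0.8276, -0.9422]}' | python3 -m creep 0.085; python3 -c "
from h import *
go([.47,.05,.24],200)"
```

```text
clock: 2.0
tcp_pos: [0.4457, -0.1475, 0.2589]
orientation: [0.001, 0.626, 0.78, 0.0]
wrist_force: [0.7, -0.8, -0.3]
finger_gap: 0.0849
grip_force: 0.0
clock 2.0 tcp [ 0.4457 -0.1475  0.2589] yawx 102.5 j1,j6 [-0.49  0.86] GO [0.1876 0.0664 0.0188] [-2.000e-04  1.600e-03 -1.702e+00]
```

In the tool's units: 0.19 m / 0.5 = 0.38, 0.05 m / 0.5 = 0.1, -1.48 rad / 1.5708 = -0.9422.

```bash
echo '{"sx": [0.06, 0.14, 0.2, 0.26, 0.32, 0.36, 0.38, 0.38], "sy": [0.02, 0.04, 0.06, 0.08, 0.1, 0.12, 0.14, 0.14], "sz": [0, 0.02, 0.02, 0.02, 0.04, 0.04, 0.04, 0.04], "drx": [0, 0, 0, 0, 0, 0, 0, 0], "dry": [0, 0, 0, 0, 0, 0, 0, 0], "drz": [-0.1146, -0.2355, -0.3565, -0.4775, -0.5921, -0.713, -0.8276, -0.9422]}' | python3 -m creep; python3 -c "
from h import *
go([.4955,.2285,.22],237.5)"
```

```text
clock: 3.0
tcp_pos: [0.4735, 0.0522, 0.2384]
orientation: [0.0, -0.064, 0.998, -0.0]
wrist_force: [0.0, 0.6, 0.4]
finger_gap: 0.0848
grip_force: 0.0
clock 3.0 tcp [0.4735 0.0522 0.2384] yawx -172.6 j1,j6 [-0.06 -0.19] GO [-0.0444  0.172   0.0184] [-2.000e-04  3.000e-04 -8.747e-01]
```

In the tool's units: 0.172 m / 0.5 = 0.344, 0.14 m / 0.5 = 0.28, -0.875 rad / 1.5708 = -0.557.

```bash
echo '{"sx": [-0.02, -0.04, -0.08, -0.0888, -0.0888, -0.0888, -0.0888], "sy": [0.1, 0.2, 0.28, 0.344, 0.344, 0.344, 0.344], "sz": [0, 0.02, 0.036, 0.036, 0.036, 0.036, 0.036], "drx": [0, 0, 0, 0, 0, 0, 0], "dry": [0, 0, 0, 0, 0, 0, 0], "drz": [-0.1146, -0.2292, -0.3438, -0.4584, -0.557, -0.557, -0.557]}' | python3 -m creep; python3 - <<'E'
from h import *
go([.4955,.2285,.118],237.5)
p=viewer.read_camera("wrist"); save(p,"w1.png")
P=standing(.4955,.2285,np.radians(147.5)); print([proj(p,X).round().tolist() for X in P[8:]])
for r in nets.outline_of("module_top",p)[:2]: print(r["confidence"],r["box"])
E
```

```text
clock: 3.88
tcp_pos: [0.4965, 0.2271, 0.2205]
orientation: [0.0, -0.476, 0.879, -0.0]
wrist_force: [0.3, -0.4, -0.1]
finger_gap: 0.0851
grip_force: 0.0
clock 3.88 tcp [0.4965 0.2271 0.2205] yawx -123.1 j1,j6 [ 0.28 -0.71] GO [-0.0007  0.0016  0.1025] [-0.0001 -0.0001 -0.0103]
[[360.0, 188.0], [358.0, 287.0], [288.0, 188.0], [292.0, 287.0]]
0.78 [293.2, 156.2, 361.2, 284.2]
```

View pics/w1.png

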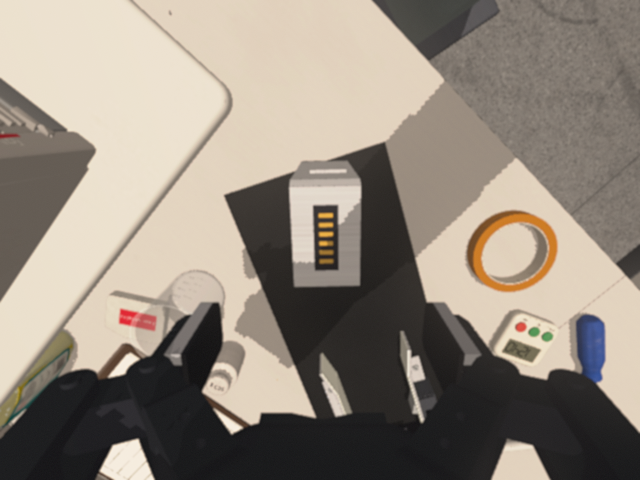

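The wrist picture shows the module's top face at columns 293–360 and rows 185–285, square between the fingers and matching the projected corners. I'll descend and grip.

In the tool's units: 0.102 m / 0.5 = 0.204, 0.1 m / 0.5 = 0.2.

```bash
echo '{"sx": [0, 0, 0], "sy": [0.002, 0.003, 0.003], "sz": [0.1, 0.2, 0.204], "drx": [0, 0, 0], "dry": [0, 0, 0], "drz": [0, 0, 0]}' | python3 -m creep; echo '{"sx": [0, 0, 0, 0, 0, 0], "sy": [0, 0, 0, 0, 0, 0], "sz": [0, 0, 0, 0, 0, 0], "drx": [0, 0, 0, 0, 0, 0], "dry": [0, 0, 0, 0, 0, 0], "drz": [0, 0, 0, 0, 0, 0]}' | python3 -m creep 0.04 25; python3 -c "
from h import *
p=np.array([.498,.1862])+.045*np.array([np.cos(np.radians(75)),np.sin(np.radians(75))])
go([*p,.118],237.5-72.5)"
```

```text
clock: 4.35
tcp_pos: [0.4918, 0.2267, 0.1151]
orientation: [-0.004, -0.477, 0.879, 0.001]
wrist_force: [0.5, -0.7, 0.3]
finger_gap: 0.0852
grip_force: 0.0
clock: 5.1
tcp_pos: [0.4953, 0.2282, 0.1187]
orientation: [0.0, -0.478, 0.878, -0.0]
wrist_force: [-1.8, -0.6, 2.5]
finger_gap: 0.0403
grip_force: 1.1
clock 5.1 tcp [0.4953 0.2282 0.1187] yawx -122.9 j1,j6 [ 0.28 -0.71] GO [-0.009  -0.0113  0.0008] [-1.0000e-04  4.0000e-04  1.2581e+00]
```

```bash
python3 - <<'E'
from h import *
a=viewer.read_camera("top")["image"][200:320,330:490,::-1]; b=viewer.read_camera("scene")["image"][200:380,300:460,::-1]
a=cv2.resize(a,(400,300));b=cv2.resize(b,(400,450)); c=np.zeros((450,800,3),np.uint8); c[:300,:400]=a;c[:,400:]=b
cv2.imwrite("pics/z2.png",c)
E
```

```text
(no output)
```

View pics/z2.png

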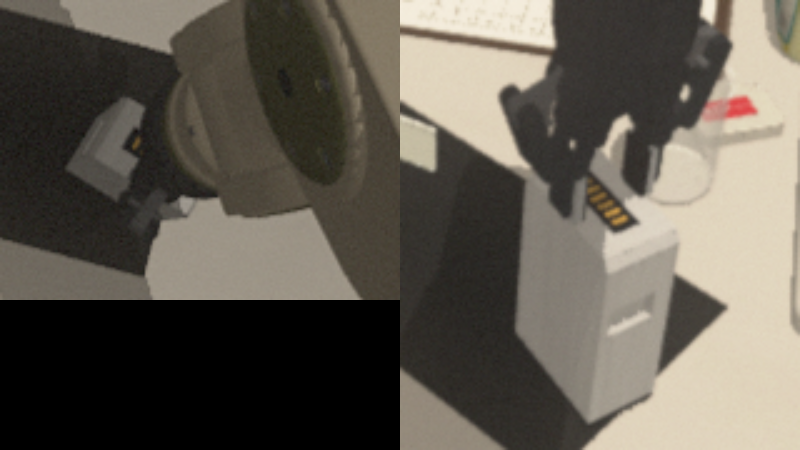

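The view shows the fingers straddling the top of the standing module across its thickness. I'll close further.

```bash
echo '{"sx": [0, 0, 0], "sy": [0, 0, 0], "sz": [0, 0, 0], "drx": [0, 0, 0], "dry": [0, 0, 0], "drz": [0, 0, 0]}' | python3 -m creep 0.0 25
```

```text
clock: 5.58
tcp_pos: [0.4973, 0.2294, 0.1248]
orientation: [0.004, -0.478, 0.878, -0.001]
wrist_force: [-8.0, -1.1, 34.5]
finger_gap: -0.0
grip_force: 17.3
```

In the tool's units: -0.1 m / 0.5 = -0.2, -0.03 m / 0.5 = -0.06.

```bash
echo '{"sx": [0, 0, 0, 0, 0, 0, 0], "sy": [0, 0, 0, 0, 0, 0, 0], "sz": [0, 0, 0, -0.06, -0.2, -0.2, -0.2], "drx": [0, 0, 0, 0, 0, 0, 0], "dry": [0, 0, 0, 0, 0, 0, 0], "drz": [0, 0, 0, 0, 0, 0, 0]}' | python3 -m creep 0.085 25;  python3 - <<'E'
from h import *
V=[]
T=viewer.read_camera("top")["image"]
p=viewer.read_camera("scene")
for r in nets.outline_of("module",p)[:4]:
    print(r["confidence"],r["box"])
    x=r["box"]
    if abs((x[0]+x[2])/2-378)<12: print(fit([(p,r["region"])],[.4958,.2276,2.58]))
w=viewer.read_camera("wrist")
print("wristcam",(-w["R"].T@w["t"]).round(3),[proj(w,X).round().tolist() for X in standing(.4955,.2285,np.radians(147.5))])
for r in nets.outline_of("module",w)[:2]: print(r["confidence"],r["box"])
go([.4955,.2285,.118],237.5)
a=cv2.resize(w["image"][:,:,::-1],(400,300)); b=cv2.resize(p["image"][200:380,300:460,::-1],(400,450)); c=np.zeros((450,800,3),np.uint8); c[:300,:400]=a;c[:,400:]=b
cv2.imwrite("pics/z3.png",c)
E
```

```text
clock: 6.45
tcp_pos: [0.4956, 0.2283, 0.2184]
orientation: [0.0, -0.478, 0.879, -0.0]
wrist_force: [-0.1, 0.6, -0.3]
finger_gap: 0.085
grip_force: 0.0
0.81 [344.8, 262.2, 411.3, 372.0]
(array([0.49576028, 0.22929915, 2.56930128]), np.float64(0.025828906393112305))
wristcam [0.452 0.162 0.391] [[344.0, 162.0], [343.0, 236.0], [298.0, 163.0], [300.0, 236.0], [356.0, 182.0], [354.0, 290.0], [285.0, 183.0], [289.0, 291.0], [357.0, 190.0], [355.0, 290.0], [284.0, 190.0], [288.0, 291.0]]
0.91 [284.5, 162.4, 360.9, 288.9]
clock 6.7 tcp [0.4943 0.2279 0.2167] yawx -122.9 j1,j6 [ 0.28 -0.71] GO [-0.0014 -0.0009  0.0987] [ 0.0019 -0.0024 -0.0074]
```

View pics/z3.png

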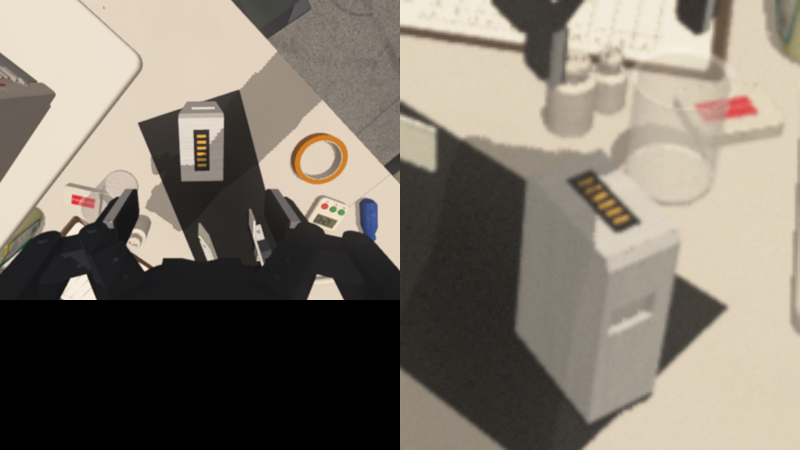

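The wrist view shows the module still standing at (200,150) in the half-scale picture, with the fingertips open on both sides of it. The scene view shows fingertips at about (555,80) and (695,30), and the module has not moved. I'll check where the tips really are against the reported TCP.

```bash
python3 - <<'E'
from h import *
s=env.get_state(); w,x,y,z=s["orientation"]; R=Ro.from_quat([x,y,z,w]).as_matrix(); t=s["tcp_pos"]
for n in("scene","wrist","top"):
    p=viewer.read_camera(n)
    print(n,[(h,proj(p,t+R@[0,j*.0425,-h]).round().tolist()) for h in(0,.013,.05) for j in(-1,1)])
print(R.round(3))
E
```

```text
scene [(0, [410.0, 237.0]), (0, [358.0, 257.0]), (0.013, [411.0, 230.0]), (0.013, [359.0, 249.0]), (0.05, [415.0, 208.0]), (0.05, [361.0, 227.0])]
wrist [(0, [245.0, 277.0]), (0, [401.0, 277.0]), (0.013, [239.0, 287.0]), (0.013, [406.0, 287.0]), (0.05, [219.0, 327.0]), (0.05, [427.0, 327.0])]
top [(0, [414.0, 238.0]), (0, [387.0, 281.0]), (0.013, [416.0, 236.0]), (0.013, [388.0, 281.0]), (0.05, [422.0, 233.0]), (0.05, [393.0, 280.0])]
[[-0.544 -0.839 -0.003]
 [-0.839  0.544 -0.001]
 [ 0.002  0.002 -1.   ]]
```

Both views put the real fingertips about 40 mm behind the reported TCP when open, and about 28 mm when shut, judging by the press on the top at z 0.125. So the first grip closed above the module. I'll descend deeper.

In the tool's units: 0.13 m / 0.5 = 0.26, 0.05 m / 0.5 = 0.1.

```bash
echo '{"sx": [0, 0, 0, 0], "sy": [0, 0, 0, 0], "sz": [0.1, 0.2, 0.26, 0.26], "drx": [0, 0, 0, 0], "dry": [0, 0, 0, 0], "drz": [0, 0, 0, 0]}' | python3 -m creep; echo '{"sx": [0, 0, 0, 0, 0, 0], "sy": [0, 0, 0, 0, 0, 0], "sz": [0, 0, 0, 0, 0, 0], "drx": [0, 0, 0, 0, 0, 0], "dry": [0, 0, 0, 0, 0, 0], "drz": [0, 0, 0, 0, 0, 0]}' | python3 -m creep 0.03 30; python3 -c "
from h import *
p=np.array([.498,.1862])+.045*np.array([np.cos(np.radians(75)),np.sin(np.radians(75))])
go([*p,.088],237.5-72.5)"
```

```text
clock: 7.35
tcp_pos: [0.4927, 0.2274, 0.0859]
orientation: [-0.003, -0.478, 0.878, 0.001]
wrist_force: [0.9, 0.1, -0.0]
finger_gap: 0.0849
grip_force: 0.0
clock: 8.1
tcp_pos: [0.4964, 0.2288, 0.0905]
orientation: [0.002, -0.478, 0.878, -0.0]
wrist_force: [-1.2, 0.5, 6.7]
finger_gap: 0.0496
grip_force: 32.1
clock 8.1 tcp [0.4964 0.2288 0.0905] yawx -122.9 j1,j6 [ 0.28 -0.71] GO [-0.0079 -0.0106  0.0025] [0.     0.0038 1.2583]
```

In the tool's units: -0.0106 m / 0.5 = -0.0212, -0.01 m / 0.5 = -0.02, 1.258 rad / 1.5708 = 0.8009.

```bash
echo '{"sx": [0, 0, 0, -0.004, -0.008, -0.012, -0.014, -0.016], "sy": [0, 0, -0.004, -0.008, -0.012, -0.016, -0.02, -0.0212], "sz": [0, 0, 0, 0, 0, 0, 0, 0], "drx": [0, 0, 0, 0, 0, 0, 0, 0], "dry": [0, 0, 0, 0, 0, 0, 0, 0], "drz": [0.1019, 0.2037, 0.3056, 0.4074, 0.5093, 0.6112, 0.7066, 0.8009]}' | python3 -m creep; echo '{"sx": [0, 0], "sy": [0, 0], "sz": [0, 0], "drx": [0, 0], "dry": [0, 0], "drz": [0, 0]}' | python3 -m creep;  python3 - <<'E'
from h import *
p=np.array([.498,.1862])+.045*np.array([np.cos(np.radians(75)),np.sin(np.radians(75))])
go([*p,.088],165)
for n in("top","scene"):
  c=viewer.read_camera(n)
  for r in nets.outline_of("module",c)[:2]: print(n,r["confidence"],r["box"])
  if n=="top": w=c
a=cv2.resize(w["image"][200:320,330:490,::-1],(400,300)); b=cv2.resize(c["image"][200:380,300:460,::-1],(400,450)); d=np.zeros((450,800,3),np.uint8); d[:300,:400]=a;d[:,400:]=b
cv2.imwrite("pics/z4.png",d)
E
```

```text
clock: 9.1
tcp_pos: [0.5098, 0.2265, 0.0903]
orientation: [0.002, 0.133, 0.991, -0.003]
wrist_force: [-1.3, -8.2, 8.4]
finger_gap: 0.05
grip_force: 32.2
clock: 9.35
tcp_pos: [0.5097, 0.2276, 0.0902]
orientation: [0.002, 0.131, 0.991, -0.001]
wrist_force: [0.3, -3.1, 6.8]
finger_gap: 0.0493
grip_force: 31.5
clock 9.35 tcp [0.5097 0.2276 0.0902] yawx 165.0 j1,j6 [0.28 0.54] GO [0.0006 0.002  0.0022] [-0.0024  0.0039 -0.0008]
top 0.91 [366.0, 230.7, 399.6, 285.7]
```

View pics/z4.png

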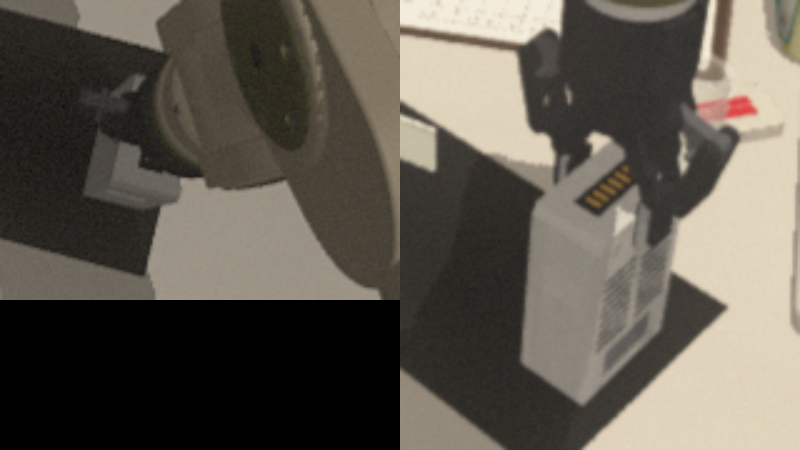

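The scene crop shows the module turned, still standing, with its vented cover facing away from the bay, and the top crop shows it square to the mat. I'll release, rise and measure.

In the tool's units: -0.13 m / 0.5 = -0.26, -0.11 m / 0.5 = -0.22.

```bash
echo '{"sx": [0, 0, 0, 0, 0, 0, 0, 0], "sy": [0, 0, 0, 0, 0, 0, -0.08, -0.2], "sz": [0, 0, 0, 0, -0.1, -0.22, -0.26, -0.26], "drx": [0, 0, 0, 0, 0, 0, 0, 0], "dry": [0, 0, 0, 0, 0, 0, 0, 0], "drz": [0, 0, 0, 0, 0, 0, 0, 0]}' | python3 -m creep 0.085;  python3 - <<'E'
from h import *
V=[]
for n in("top","scene"):
  c=viewer.read_camera(n)
  for r in nets.outline_of("module",c)[:3]:
    b=r["box"]
    f=fit([(c,r["region"])],[.51,.229,np.radians(75)])
    print(n,round(r["confidence"],2),b,f)
    if f[1]<.1: V.append((c,r["region"])); break
x,f=fit(V,[.51,.229,np.radians(75)]); print("both",x,f)
d=x[:2]-[.498,.1862]; a=np.radians(75); print("along,lat",d@[np.cos(a),np.sin(a)],d@[-np.sin(a),np.cos(a)],"dyaw deg",np.degrees(x[2])-75)
b=c["image"][230:390,310:450,::-1]; cv2.imwrite("pics/z5.png",cv2.resize(b,None,fx=3.5,fy=3.5,interpolation=2))
E
```

```text
clock: 10.55
tcp_pos: [0.4842, 0.1327, 0.2207]
orientation: [0.003, 0.129, 0.992, 0.001]
wrist_force: [1.4, -0.6, 0.2]
finger_gap: 0.0851
grip_force: 0.0
top 0.96 [364.3, 230.4, 406.7, 285.2] (array([0.51028358, 0.22755787, 1.28802753]), np.float64(0.06387327542156362))
scene 0.7 [347.0, 257.8, 413.3, 364.4] (array([0.50768124, 0.22898597, 1.33518432]), np.float64(0.017526777020447915))
both [0.50953298 0.2292288  1.34323441] 0.09347797171566952
along,lat 0.0445475838114376 -3.33295770927472e-06 dyaw deg 1.961662867122186
```

View pics/z5.png

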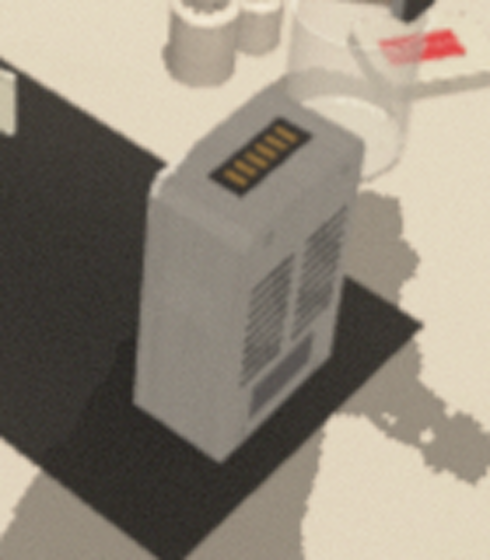

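The crop shows the module standing free and square on the mat, vent slots towards the mat's front edge and contacts on top. It is on the centre line to within a millimetre or two. Next I'll turn the tool and go behind the cover.

In the tool's units: -1.48 rad / 1.5708 = -0.9422.

```bash
echo '{"sx": [0, 0, 0, 0, 0, 0, 0, 0], "sy": [0, 0, 0, 0, 0, 0, 0, 0], "sz": [0, 0, 0, 0, 0, 0, 0, 0], "drx": [0, 0, 0, 0, 0, 0, 0, 0], "dry": [0, 0, 0, 0, 0, 0, 0, 0], "drz": [-0.1146, -0.2355, -0.3565, -0.4775, -0.5921, -0.713, -0.8276, -0.9422]}' | python3 -m creep 0.03; python3 -c "
from h import *
go([.493,.1675,.086],255)"
```

```text
clock: 11.75
tcp_pos: [0.4828, 0.1339, 0.218]
orientation: [-0.0, -0.575, 0.818, 0.0]
wrist_force: [-0.0, -0.1, 0.4]
finger_gap: 0.0299
grip_force: 0.0
clock 11.75 tcp [0.4828 0.1339 0.218 ] yawx -109.8 j1,j6 [ 0.11 -1.12] GO [-0.0351  0.0017  0.132 ] [ 0.0005  0.0001 -0.083 ]
```

In the tool's units: 0.132 m / 0.5 = 0.264, 0.1 m / 0.5 = 0.2, -0.083 rad / 1.5708 = -0.0528.

```bash
echo '{"sx": [0, 0, 0, -0.04, -0.07, -0.07], "sy": [0.0034, 0.0034, 0.0034, 0.0034, 0.0034, 0.0034], "sz": [0.1, 0.2, 0.264, 0.264, 0.264, 0.264], "drx": [0, 0, 0, 0, 0, 0], "dry": [0, 0, 0, 0, 0, 0], "drz": [-0.0528, -0.0528, -0.0528, -0.0528, -0.0528, -0.0528]}' | python3 -m creep; echo '{"sx": [-0.01, -0.02, -0.03, -0.04, -0.05, -0.06], "sy": [0, 0, 0, 0, 0, 0], "sz": [0, 0, 0, 0, 0, 0], "drx": [0, 0, 0, 0, 0, 0], "dry": [0, 0, 0, 0, 0, 0], "drz": [0, 0, 0, 0, 0, 0]}' | python3 -m creep
```

```text
clock: 12.5
tcp_pos: [0.4952, 0.1681, 0.0881]
orientation: [0.002, -0.607, 0.795, -0.001]
wrist_force: [1.1, 0.3, 0.0]
finger_gap: 0.0299
grip_force: 0.0
clock: 13.25
tcp_pos: [0.501, 0.1949, 0.0864]
orientation: [-0.0, -0.606, 0.796, -0.0]
wrist_force: [-0.9, -1.0, -0.1]
finger_gap: 0.03
grip_force: 0.6
```

In the tool's units: -0.036 m / 0.5 = -0.072, -0.03 m / 0.5 = -0.06.

```bash
echo '{"sx": [-0.012, -0.024, -0.036, -0.048, -0.06, -0.072], "sy": [0, 0, 0, 0, 0, 0], "sz": [0, 0, 0, 0, 0, 0], "drx": [0, 0, 0, 0, 0, 0], "dry": [0, 0, 0, 0, 0, 0], "drz": [0, 0, 0, 0, 0, 0]}' | python3 -m creep;echo '{"sx": [-0.012, -0.024, -0.036, -0.036, -0.036], "sy": [0, 0, 0, 0, 0], "sz": [0, 0, 0, 0, 0], "drx": [0, 0, 0, 0, 0], "dry": [0, 0, 0, 0, 0], "drz": [0, 0, 0, 0, 0]}' | python3 -m creep; python3 - <<'E'
from h import *
for n in("top","scene"):
  c=viewer.read_camera(n)
  for r in nets.outline_of("module",c)[:2]: print(n,r["confidence"],r["box"])
E
```

```text
clock: 14.0
tcp_pos: [0.5108, 0.2301, 0.0864]
orientation: [0.0, -0.606, 0.796, 0.0]
wrist_force: [0.4, 1.5, -0.6]
finger_gap: 0.03
grip_force: 0.0
clock: 14.62
tcp_pos: [0.5153, 0.2469, 0.0864]
orientation: [-0.0, -0.606, 0.796, -0.0]
wrist_force: [-0.3, -0.5, -0.1]
finger_gap: 0.0301
grip_force: 0.0
top 0.76 [292.2, 219.2, 367.8, 280.4]
scene 0.68 [279.9, 260.3, 380.7, 344.5]
```

Careful with the scale: shifts go in shares of 0.5 m and turns go in shares of pi/2 rad. That gives: 0.15 m / 0.5 = 0.3, 0.13 m / 0.5 = 0.26.

```bash
echo '{"sx": [0.06, 0.16, 0.26, 0.3], "sy": [0, 0, 0, 0], "sz": [-0.06, -0.12, -0.12, -0.12], "drx": [0, 0, 0, 0], "dry": [0, 0, 0, 0], "drz": [0, 0, 0, 0]}' | python3 -m creep 0.04; cat >> h.py <<'E'
def lying(x,y,yaw):
    c,s=np.cos(yaw),np.sin(yaw)
    return [[x+c*a-s*b,y+s*a+c*b,h] for h in(.003,.053) for a,b in((0,.042),(0,-.042),(.142,.042),(.142,-.042),(.15,.038),(.15,-.038))]
def fitL(views,x0):
    def cost(v): return sum(1-(h&m).sum()/(h|m).sum() for p,m in views for h in [hullmask(p,lying(*v))])
    for st in (.01,.004):
        S=np.vstack([x0]+[np.array(x0)+d for d in np.diag([st,st,st*10])])
        r=minimize(cost,x0,method="Nelder-Mead",options=dict(initial_simplex=S,maxiter=150)); x0=r.x
    d=r.x[:2]-[.498,.1862]; a=np.radians(75)
    return r.x.round(4),round(r.fun,3),"along-270,lat mm",(1e3*(d@[np.cos(a),np.sin(a)])-270).round(1),(1e3*(d@[-np.sin(a),np.cos(a)])).round(1),"dyaw",(np.degrees(r.x[2])-75).round(2)
E
python3 - <<'E'
from h import *
V=[]
for n in("top","scene"):
  c=viewer.read_camera(n)
  for r in nets.outline_of("module",c)[:2]:
    f=fitL([(c,r["region"])],[.517,.25,np.radians(75)]); print(n,r["confidence"],r["box"],f)
    if f[1]<.12: V.append((c,r["region"])); break
  if n=="top": cv2.imwrite("pics/z6.png",cv2.resize(c["image"][160:310,180:440,::-1],None,fx=3,fy=3,interpolation=2))
print(fitL(V,[.517,.25,np.radians(75)]))
go([.498,.188,.0],255)
E
```

```text
clock: 15.32
tcp_pos: [0.4749, 0.1003, 0.1472]
orientation: [0.0, -0.605, 0.796, -0.0]
wrist_force: [-0.5, 0.0, -0.3]
finger_gap: 0.0401
grip_force: 0.0
top 0.68 [293.9, 220.3, 371.7, 279.9] (array([0.5175, 0.2573, 1.3233]), np.float64(0.021), 'along-270,lat mm', np.float64(-196.3), np.float64(-0.4), 'dyaw', np.float64(0.82))
scene 0.61 [279.0, 259.1, 379.5, 345.6] (array([0.5166, 0.26  , 1.3202]), np.float64(0.043), 'along-270,lat mm', np.float64(-193.9), np.float64(1.1), 'dyaw', np.float64(0.64))
(array([0.5177, 0.2575, 1.3279]), np.float64(0.08), 'along-270,lat mm', np.float64(-196.0), np.float64(-0.6), 'dyaw', np.float64(1.08))
clock 15.53 tcp [0.4757 0.1022 0.1467] yawx -105.5 j1,j6 [ 0.05 -1.25] GO [-0.0886  0.0015  0.1467] [-0.0006  0.0004 -0.0089]
```

View pics/z6.png

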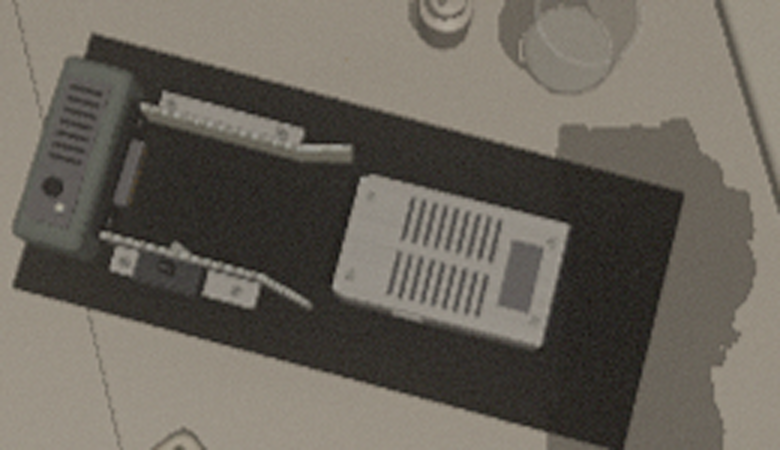

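The picture shows the module lying on its base, vented cover up and contact end towards the bay, at about (450,265) in the crop and square with the lead-ins. The latch notch shows on the latch side at about (410,318). Now I'll go down behind the front panel and push.

In the tool's units: 0.157 m / 0.5 = 0.314, 0.0015 m / 0.5 = 0.003, -0.009 rad / 1.5708 = -0.0057.

```bash
echo '{"sx": [-0.12, -0.23, -0.23, -0.23, -0.23, -0.23, -0.23], "sy": [0.003, 0.003, 0.003, 0.003, 0.003, 0.003, 0.003], "sz": [0, 0.1, 0.2, 0.3, 0.314, 0.314, 0.314], "drx": [0, 0, 0, 0, 0, 0, 0], "dry": [0, 0, 0, 0, 0, 0, 0], "drz": [-0.0057, -0.0057, -0.0057, -0.0057, -0.0057, -0.0057, -0.0057]}' | python3 -m creep; echo '{"sx": [-0.02, -0.04, -0.06, -0.07, -0.08, -0.09], "sy": [0, 0, 0, 0, 0, 0], "sz": [0, 0, 0, 0, 0, 0], "drx": [0, 0, 0, 0, 0, 0], "dry": [0, 0, 0, 0, 0, 0], "drz": [0, 0, 0, 0, 0, 0]}' | python3 -m creep; python3 -c "
from h import *
go([.5679,.447,-.01],255)"
```

```text
clock: 16.4
tcp_pos: [0.5069, 0.2142, -0.0082]
orientation: [0.002, -0.609, 0.793, -0.001]
wrist_force: [-0.5, 0.8, -0.2]
finger_gap: 0.0398
grip_force: 0.0
clock: 17.15
tcp_pos: [0.5156, 0.2559, -0.0105]
orientation: [-0.001, -0.609, 0.793, -0.001]
wrist_force: [-1.2, -5.5, 3.8]
finger_gap: 0.0402
grip_force: 2.8
clock 17.15 tcp [ 0.5156  0.2559 -0.0105] yawx -105.0 j1,j6 [ 0.32 -0.99] GO [-0.1981 -0.0011 -0.0012] [ 0.0003 -0.0032  0.0005]
```

In the tool's units: -0.08 m / 0.5 = -0.16, -0.07 m / 0.5 = -0.14.

```bash
echo '{"sx": [-0.02, -0.04, -0.06, -0.08, -0.1, -0.12, -0.14, -0.16], "sy": [0, 0, 0, 0, 0, 0, 0, 0], "sz": [0, 0, 0, 0, 0, 0, 0, 0], "drx": [0, 0, 0, 0, 0, 0, 0, 0], "dry": [0, 0, 0, 0, 0, 0, 0, 0], "drz": [0, 0, 0, 0, 0, 0, 0, 0]}' | python3 -m creep; python3 - <<'E'
from h import *
V=[]
for n in("top","scene"):
  c=viewer.read_camera(n)
  for r in nets.outline_of("module",c)[:2]:
    f=fitL([(c,r["region"])],[.539,.336,np.radians(75)]); print(n,r["confidence"],r["box"],f)
go([.5679,.447,-.01],255)
E
```

```text
clock: 18.15
tcp_pos: [0.5364, 0.3331, -0.0106]
orientation: [-0.001, -0.609, 0.793, -0.001]
wrist_force: [-2.3, -6.2, 4.8]
finger_gap: 0.0398
grip_force: 2.9
top 0.74 [249.6, 206.4, 318.1, 268.5] (array([0.5417, 0.3436, 1.3267]), np.float64(0.169), 'along-270,lat mm', np.float64(-106.7), np.float64(-1.4), 'dyaw', np.float64(1.02))
scene 0.57 [246.6, 236.0, 331.4, 315.5] (array([0.5359, 0.3498, 1.2531]), np.float64(0.373), 'along-270,lat mm', np.float64(-102.1), np.float64(5.8), 'dyaw', np.float64(-3.21))
clock 18.35 tcp [ 0.5367  0.3347 -0.0108] yawx -104.9 j1,j6 [ 0.43 -0.88] GO [-0.1166 -0.0012 -0.0008] [0.0003 0.0002 0.0015]
```

In the tool's units: -0.01 m / 0.5 = -0.02, -0.005 m / 0.5 = -0.01.

```bash
for i in 1 2 3; do echo '{"sx": [-0.01, -0.02], "sy": [0, 0], "sz": [0, 0], "drx": [0, 0], "dry": [0, 0], "drz": [0, 0]}' | python3 -m creep | egrep 'tcp|force|clock'; done; echo '{"sx": [-0.008, -0.016], "sy": [0, 0], "sz": [0, 0], "drx": [0, 0], "dry": [0, 0], "drz": [0, 0]}' | python3 -m creep| egrep 'tcp|force|clock'
```

```text
clock: 18.6
tcp_pos: [0.5391, 0.3436, -0.0109]
wrist_force: [-0.3, -2.8, 0.2]
grip_force: 1.5
clock: 18.85
tcp_pos: [0.5421, 0.3534, -0.0109]
wrist_force: [1.3, -5.1, -1.3]
grip_force: 2.3
clock: 19.1
tcp_pos: [0.5447, 0.3633, -0.0108]
wrist_force: [0.5, -5.1, -2.5]
grip_force: 2.5
clock: 19.35
tcp_pos: [0.5466, 0.3715, -0.0108]
wrist_force: [0.4, -4.1, -1.2]
grip_force: 1.7
```

In the tool's units: -0.004 m / 0.5 = -0.008, -0.002 m / 0.5 = -0.004.

```bash
for i in 1 2 3 4; do echo '{"sx": [-0.004, -0.008], "sy": [0, 0], "sz": [0, 0], "drx": [0, 0], "dry": [0, 0], "drz": [0, 0]}' | python3 -m creep | egrep 'tcp|force:'; done; python3 - <<'E'
from h import *
go([.5679,.447,-.01],255)
c=viewer.read_camera("top")
for r in nets.outline_of("module",c)[:1]: print(r["confidence"],r["box"],fitL([(c,r["region"])],[.558,.408,np.radians(75)]))
E
```

```text
tcp_pos: [0.5476, 0.3751, -0.0106]
wrist_force: [0.6, -2.9, -2.6]
grip_force: 1.7
tcp_pos: [0.5487, 0.3789, -0.0105]
wrist_force: [0.7, -3.5, -1.7]
grip_force: 1.7
tcp_pos: [0.5498, 0.3828, -0.0106]
wrist_force: [0.8, -3.2, -2.1]
grip_force: 1.7
tcp_pos: [0.5508, 0.3867, -0.0106]
wrist_force: [-0.2, -2.9, -2.7]
grip_force: 1.7
clock 20.35 tcp [ 0.5508  0.3867 -0.0106] yawx -104.9 j1,j6 [ 0.49 -0.82] GO [-0.0627 -0.0009 -0.0006] [-0.0001 -0.0001  0.0012]
0.94 [222.2, 198.0, 290.0, 258.8] (array([0.5499, 0.3986, 1.2415]), np.float64(0.347), 'along-270,lat mm', np.float64(-51.4), np.float64(4.8), 'dyaw', np.float64(-3.87))
```

In the tool's units: -0.002 m / 0.5 = -0.004, -0.001 m / 0.5 = -0.002.

```bash
for i in 1 2 3 4 5; do echo '{"sx": [-0.002, -0.004], "sy": [0, 0], "sz": [0, 0], "drx": [0, 0], "dry": [0, 0], "drz": [0, 0]}' | python3 -m creep | egrep 'tcp|force:'; done
```

```text
tcp_pos: [0.5513, 0.3883, -0.0105]
wrist_force: [0.5, -3.6, -0.7]
grip_force: 2.0
tcp_pos: [0.5519, 0.3903, -0.0105]
wrist_force: [1.6, -4.9, -0.2]
grip_force: 2.1
tcp_pos: [0.5524, 0.3923, -0.0105]
wrist_force: [0.7, -5.1, -0.2]
grip_force: 2.2
tcp_pos: [0.5529, 0.3941, -0.0105]
wrist_force: [0.2, -5.6, 0.3]
grip_force: 2.6
tcp_pos: [0.5534, 0.3956, -0.0105]
wrist_force: [0.2, -6.2, 0.8]
grip_force: 3.2
```

In the tool's units: -0.001 m / 0.5 = -0.002, -0.0005 m / 0.5 = -0.001.

```bash
for i in 1 2 3 4 5 6; do echo '{"sx": [-0.001, -0.002], "sy": [0, 0], "sz": [0, 0], "drx": [0, 0], "dry": [0, 0], "drz": [0, 0]}' | python3 -m creep | egrep 'tcp|wrist'; done
```

```text
tcp_pos: [0.5536, 0.3963, -0.0105]
wrist_force: [0.8, -7.6, 0.8]
tcp_pos: [0.5539, 0.3972, -0.0105]
wrist_force: [0.1, -8.8, 1.1]
tcp_pos: [0.5542, 0.398, -0.0105]
wrist_force: [0.4, -7.2, 0.8]
tcp_pos: [0.5544, 0.3989, -0.0105]
wrist_force: [0.2, -7.7, 2.1]
tcp_pos: [0.5547, 0.3998, -0.0105]
wrist_force: [-0.2, -8.2, 1.2]
tcp_pos: [0.555, 0.4006, -0.0105]
wrist_force: [0.6, -8.4, 1.7]
```

In the tool's units: -0.001 m / 0.5 = -0.002, -0.0005 m / 0.5 = -0.001.

```bash
for i in 1 2 3 4 5; do echo '{"sx": [-0.001, -0.002], "sy": [0, 0], "sz": [0, 0], "drx": [0, 0], "dry": [0, 0], "drz": [0, 0]}' | python3 -m creep | egrep 'tcp|wrist'; done; python3 - <<'E'
from h import *
c=viewer.read_camera("top"); d=viewer.read_camera("scene")
a=cv2.resize(c["image"][190:260,190:290,::-1],(400,280),interpolation=2); b=cv2.resize(d["image"][205:325,200:320,::-1],(400,400),interpolation=2); o=np.zeros((400,800,3),np.uint8); o[:280,:400]=a;o[:,400:]=b
cv2.imwrite("pics/z7.png",np.clip(o*1.4,0,255).astype(np.uint8))
for l in("bay_end","bay_latch"):
  for r in nets.outline_of(l,c)[:1]: print(l,r["confidence"],r["box"])
E
```

```text
tcp_pos: [0.5552, 0.4015, -0.0105]
wrist_force: [1.2, -8.9, 1.2]
tcp_pos: [0.5555, 0.4029, -0.0105]
wrist_force: [0.7, -7.4, 0.5]
tcp_pos: [0.5555, 0.4037, -0.0105]
wrist_force: [-0.6, -7.5, 1.7]
tcp_pos: [0.5557, 0.4046, -0.0105]
wrist_force: [-0.5, -8.2, 2.6]
tcp_pos: [0.556, 0.4054, -0.0105]
wrist_force: [0.3, -8.1, 3.1]
bay_latch 0.47 [229.9, 242.6, 233.5, 253.4]
```

```bash
python3 - <<'E'
from h import *
o=cv2.imread("pics/top0.png"); c=viewer.read_camera("top")["image"][:,:,::-1]
os_=cv2.imread("pics/scene0.png"); d=viewer.read_camera("scene")["image"][:,:,::-1]
f=lambda i:cv2.resize(i[195:265,205:275],(395,295),interpolation=cv2.INTER_CUBIC) 
g=lambda i:cv2.resize(i[205:305,200:300],(395,295),interpolation=cv2.INTER_CUBIC)
m=np.vstack([np.hstack([f(o),f(c)]),np.hstack([g(os_),g(d)])])
cv2.imwrite("pics/z8.png",np.clip(m.astype(float)*1.4,0,255).astype(np.uint8))
E
```

```text
(no output)
```

View pics/z8.png

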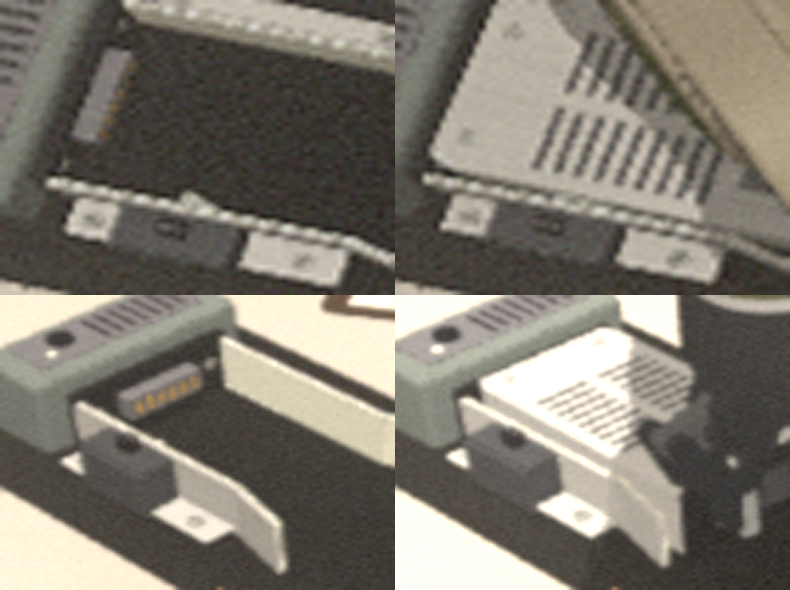

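Left panels are the start and right panels are now. The end of the cheek moved from (48,183) to (29,180), and the latch knob from (172,228) to (155,228), so the knob moved with the frame and the latch looks sprung out into the notch. I'll confirm by template matching and then back off.

In the tool's units: 0.015 m / 0.5 = 0.03, 0.01 m / 0.5 = 0.02.

```bash
cat > lat.py <<'E'
from h import *
def tm(o,c,b):
    l,t,r,bo=b; S=6; T=cv2.resize(o[t:bo,l:r],None,fx=S,fy=S,interpolation=2); I=cv2.resize(c[t-10:bo+10,l-14:r+14],None,fx=S,fy=S,interpolation=2)
    m=cv2.matchTemplate(I,T,cv2.TM_CCOEFF_NORMED); _,v,_,x=cv2.minMaxLoc(m); return [round(x[0]/S-14,2),round(x[1]/S-10,2),round(v,2)]
for n,B in (("top",dict(knob=(232,231,239,238),foot1=(216,240,227,253),foot2=(247,246,267,263))),("scene",dict(knob=(227,347-205+102-0,238,254),foot2=(236,270,262,292)))):
    o=cv2.imread(f"pics/{n}0.png"); c=viewer.read_camera(n)["image"][:,:,::-1].copy()
    if n=="top": B["knob"]=(229,246,243,254)
    for k,b in B.items(): print(n,k,tm(o,c,b))
s=env.get_state();print(s["clock"],s["tcp_pos"].round(4),s["wrist_force"].round(1))
E
sed -i 's/347-205+102-0/346/;s/(227,346,238,254)/(226,346-96,238,262)/' lat.py; python3 lat.py
echo '{"sx": [0.006, 0.012, 0.02, 0.03, 0.03, 0.03], "sy": [0, 0, 0, 0, 0, 0], "sz": [0, 0, 0, 0, 0, 0], "drx": [0, 0, 0, 0, 0, 0], "dry": [0, 0, 0, 0, 0, 0], "drz": [0, 0, 0, 0, 0, 0]}' | python3 -m creep | egrep 'tcp|wrist'; python3 lat.py
```

```text
top knob [-3.33, -1.0, 0.89]
top foot1 [-3.33, -0.83, 0.97]
top foot2 [-3.5, -0.83, 0.78]
scene knob [-2.33, -2.0, 0.91]
scene foot2 [-2.83, -2.0, 0.98]
24.85 [ 0.556   0.4055 -0.0105] [-0.  -7.3  1.9]
tcp_pos: [0.5524, 0.3925, -0.0104]
wrist_force: [0.1, -0.6, -0.0]
top knob [-2.17, -0.67, 0.86]
top foot1 [-2.17, -0.5, 0.96]
top foot2 [-2.17, -0.5, 0.72]
scene knob [-1.5, -1.33, 0.91]
scene foot2 [-1.67, -1.33, 0.99]
25.7 [ 0.5524  0.3925 -0.0105] [-0.3  0.7 -0.1]
```

In the tool's units: -0.2 m / 0.5 = -0.4, 0.15 m / 0.5 = 0.3.

```bash
echo '{"sx": [0.1, 0.2, 0.3, 0.4, 0.4], "sy": [0, 0, 0, 0, 0], "sz": [-0.04, -0.16, -0.28, -0.4, -0.4], "drx": [0, 0, 0, 0, 0], "dry": [0, 0, 0, 0, 0], "drz": [0, 0, 0, 0, 0]}' | python3 -m creep | egrep 'tcp|wrist'; python3 lat.py; python3 - <<'E'
from h import *
V=[]
for n in("top","scene"):
  c=viewer.read_camera(n)
  r=nets.outline_of("module",c)[0]; print(n,r["confidence"],r["box"],fitL([(c,r["region"])],[.56,.413,np.radians(75)]))
E
```

```text
tcp_pos: [0.5009, 0.1979, 0.192]
wrist_force: [0.2, -0.4, -0.7]
top knob [-1.83, -0.5, 0.85]
top foot1 [-2.17, -0.5, 0.96]
top foot2 [-2.17, -0.5, 0.71]
scene knob [-1.5, -1.33, 0.91]
scene foot2 [-1.67, -1.17, 1.0]
26.425 [0.5028 0.1975 0.1946] [0.5 0.2 0.1]
top 0.44 [203.6, 194.7, 222.6, 239.4] (array([0.5603, 0.4401, 1.2513]), np.float64(0.942), 'along-270,lat mm', np.float64(-8.7), np.float64(5.6), 'dyaw', np.float64(-3.31))
scene 0.8 [223.2, 220.6, 310.5, 296.5] (array([0.5589, 0.4131, 1.2813]), np.float64(0.152), 'along-270,lat mm', np.float64(-35.1), np.float64(-0.1), 'dyaw', np.float64(-1.59))
```

```bash
python3 -c "
from h import *
print(env.hand_in())"
```

```text
the job is handed in; nothing more can be done
None
```

I tipped the module onto its flat base, slid it into the bay until the latch snapped by feel and camera check, backed the robot clear, and handed the job in; the hand-in returned no verdict.

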